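# Start a gel run on the electrophoresis unit

## Robot

A 6-joint arm with a two-finger parallel gripper is mounted at the origin on the work surface. World frame = base frame: x ahead of the robot, y to its left, z up, the work surface at z = 0. Lengths are in m, angles in degrees, forces in N, time in s.
With the tool pointing down it reaches from about 0.375 to 0.975 m from the base axis. Payload 3.8 kg.
Tool frame: the origin (TCP) lies midway between the tips of the shut fingers; the grasp point (between the pads) lies 19 mm behind it (r.hold_point_z is the distance from the TCP to the grasp point, in m); z points along the fingers, y is the line along which they close (so a half turn about z gives the same grasp; the last joint's range is limited). The gripper opens to 88 mm and grips with 3 to 60 N. Pads are 18 mm wide; open, the fingers measure 123 mm over their backs; the gripper's body (75 mm by 187 mm) begins 45 mm behind the grasp point.
Start: joints at [72.829, 15.12, 91.902, -0, 72.978, -2.114], TCP at [0.175, 0.652, 0.239] pointing down, gripper open.
Joint ranges: [-150.88, 150.88], [-54.13, 125.18], [17.81, 147.31], [-75.09, 255.09], [0, 152.58], [-146.25, 146.25]. Speed limits (degrees/s): [147.25, 147.25, 180, 180, 180, 180].

## Interface

Orientations are given as a 3x3 rotation matrix whose columns are the frame's x, y, z axes.
In Python, from workcell import r, cams gives the robot as it stands.
- The arm moves only by the shell command python3 -m inch 'ROWS' [FORCE]. ROWS is JSON, a list that holds one entry, the list of rows, each a list of 7 numbers: the opening, from -1 (shut) to 1 (fully open), then the shift along the tool's x, y, z as a fraction of full scale, then the turn, a rotation vector about the tool's x, y, z as a fraction of full scale. In form: [[[gripper, tx, ty, tz, ax, ay, az], ...]]. A call has 1 to 10 rows; each row is the pose to reach, as a shift and turn from the pose commanded when the call began, along the tool's axes at that moment, turning the shorter way round; what a row does not reach only later rows make up. Full scale, the value 1, is 0.2 m for a shift and 180 degrees for a turn. A row lasts 1/10 s, in which the tool goes at most 50 mm and 8.59 degrees, less where a joint would pass 70% of its speed; a pose out of reach is approached as far as the arm can. A call with a number of a shift or a turn outside -1 to 1 is refused whole. A call with a gripper value outside its range is refused whole. The fingers move at their own pace and stop on an object; FORCE is the grip in N (left out, the last holds). Time passes only in rows, so rows that repeat a pose let the fingers close. It gives the time, the measured TCP pose, the force, the opening and the grip force at its end, in the units of the state.
- r.sense(): the state, without advancing time (a new reading comes with each control period).
- cams.get_image(name): name is "scene" or "side" or "wrist"; returns a dict with "img" (420x560x3 uint8, red, green, blue), "fovy" (degrees; the focal length in pixels is half the picture's height over the tangent of half this angle, whatever the lens; pixels are square), "cx", "cy" (the principal point, pixels), "k1" (the pictures are not rectified: a ray, as slopes to the right and down, at radius r is drawn at 1 + k1 r^2 times it, then the intrinsics apply), "rvec" (rotation vector, rad) and "tvec" (3), from world to camera coordinates, as OpenCV has them; the wrist camera has in their place "tool_from_camera" (4x4, takes a point from camera to tool coordinates, whose origin is the TCP and whose axes are the flange's). Camera axes: x right, y down, z forward; pixel columns grow to the right and rows downward; lengths in m; the calibration is good to about 2 mm. A picture is of the moment at which its call begins: read the wrist's pose just before it. There is no depth.
- r.hand_in(): hands the job in; it is judged then, once.
The state is a dict: "clock": time; "q": joint angles; "qd": joint speeds; "effort": joint torques, N m; "ee_pos": TCP position; "orientation": TCP orientation; "wrist_force": force on the tool from outside, world axes, zero at the start; "moment": the same for the moment, N m; "opening": finger opening in m; "grasp_force": force on a finger pad.
Only numpy, scipy, OpenCV 4.12 (cv2) and the standard library are available. Lean on these libraries where they do the work, as an engineer would, in place of code of your own. Each camera call takes 0.05 s, during which the arm holds its last target. There are 200 camera calls.

## Task

Start the gel run on the electrophoresis unit: push its clear safety lid fully down onto the tank, then on the sloped console press down the tank-side half of the narrow rocker (output to high) until it tips over, press down the tank-side half of the wide rocker (mains on) until it tips over, and last press the round start key right in and let it go. Keep to that order and work only by pushing with the closed fingers: do not lift the lid, do not press the two arrow keys, and leave the things standing around the unit where they are.

Things in the scene. Friction and masses are not known exactly. Their poses are not given: they have to be found in the camera images.
- unit: gel electrophoresis unit, 250 x 250 mm, fixed; origin: centre of its underside on the bench. x: from near (console) to far (tank) side, y left, z up. White console at x -125 to -35 mm, top sloping up at 0.2 rad from 40 to 58 mm high. Its controls stand in one row on the slope at x = -88 mm (panel 47.5 mm high there). Behind it the clear tank, rim 62 mm high, under its lid
- lid (a joint): clear safety lid, 150 x 238 mm with frosted edges, sliding straight down over the tank. Value in m, growing downward: 0 = stands 16 mm proud (top face 83.5 mm above the bench), 0.016 = fully home against a solid stop (top face 67.5 mm). It starts 0 to 5 mm down. It stays where it is left, needs about 8 N to push down; can be pulled up to -0.014 (not wanted)
- lid_top (a point): centre of the lid's flat top face (moves with the lid). The face is bare for 40 mm in every direction, with two black contact sockets 18 mm wide, 8 mm tall near its far corners and a finger tab on either side
- selector (a joint): narrow black rocker (output range), at unit y = +45 mm, 26 mm long in x, 13 mm wide in y, V-shaped top. Value in rad: 0 = near half down (low), 0.4 = far half down (high). Over-centre spring: press the raised far half with 4 to 5 N; past the middle (0.2) it snaps over and stays
- selector_far (a point): point on the top face of the narrow rocker's far half, 10 mm from the pivot (moves with it; about 9 mm above the panel when raised, about 5 mm when down)
- mains (a joint): wide black rocker (mains switch), at unit y = +90 mm (left end of the row), 31 mm long in x, 26 mm wide in y, V-shaped top. Value in rad: 0 = near half down (off), 0.4 = far half down (on). Over-centre spring: press the raised far half with 4 to 5 N; past the middle (0.2) it snaps over and stays
- mains_far (a point): point on the top face of the wide rocker's far half, 12 mm from the pivot (moves with it; about 9.5 mm above the panel when raised, about 5 mm when down)
- start (a joint): round grey start key, 26 mm across, at unit y = -85 mm (right end of the row), 8 mm proud of the panel. Value in m: 0 = out, 0.004 = fully in (against a stop), springs back; starts to move at 1.5 N, fully in takes 5 N. It moves square to the sloped panel
- start_top (a point): centre of the start key's top face (moves with it)
- up (a joint): square grey up-arrow key at unit y = +2 mm, 16 x 16 mm, 6 mm proud, travel 0.003 m: not to be pressed
- up_top (a point): centre of the up-arrow key's top face
- down (a joint): square grey down-arrow key at unit y = -36 mm, 16 x 16 mm, 6 mm proud, travel 0.003 m: not to be pressed
- down_top (a point): centre of the down-arrow key's top face
- tipbox: loose pipette tip box, clear with a yellow deck, 124 x 86 mm, 54 mm tall; origin at the centre of its underside; not to be moved
- tuberack: loose red tube rack with small clear tubes, 140 x 80 mm, 43 mm tall; origin at the centre of its underside; not to be moved
- buffer: loose glass bottle with an orange cap, 68 mm across, 130 mm tall; origin at the centre of its underside; not to be moved
- comb: loose white gel comb lying flat, 100 x 38 mm, 12 mm tall; origin at the middle of its underside; not to be moved

How it is judged:
By the outcome, as a careful person would: the job done as asked, in the order asked, and still so for the second after the job is handed in, with the robot touching nothing.
It also fails if it takes over 45 s, if anything falls off the work surface, if the arm or the gripper's body presses on something with over 40 N, if the wrist force passes 120 N, or if a joint passes its speed limit or range.

## Working session

There is one attempt and no reset: what is moved stays moved. The work goes in short steps, Python scripts to look and compute and a shell command to move; the robot and the scene stay as the last step left them, time stands still between calls to the robot, and variables do not carry over. Pictures are saved under pics/ and viewed, at most 10 in all, crops included, and the job is handed in when it is done.

```bash
ls; mkdir -p pics; python3 - <<'E'
from workcell import r,cams
import cv2,numpy as np
s=r.sense();print(s['clock'],s['ee_pos'],s['orientation'],s['wrist_force'],s['opening'])
for n in ['scene','side','wrist']:
    d=cams.get_image(n);cv2.imwrite(f'pics/{n}0.png',d['img'][:,:,::-1])
    print(n,{k:v for k,v in d.items() if k!='img'})
E
```

```text
pics
0.0 [0.17517128 0.65114612 0.2374315 ] [[-9.65663779e-01  2.59794288e-01 -6.27851497e-04]
 [ 2.59795037e-01  9.65661558e-01 -2.07199024e-03]
 [ 6.80008271e-05 -2.16395862e-03 -9.99997656e-01]] [-0.39751392  0.15999932 -0.8371256 ] 0.08787948784982133
scene {'fovy': 49.53346708304172, 'cx': 283.10523133271715, 'cy': 212.17609655533903, 'k1': -0.15150951348138164, 'rvec': array([ 0.71658778,  2.41124045, -1.36522346]), 'tvec': array([ 0.48203369, -0.08645735,  1.23414963])}
side {'fovy': 44.60042562975064, 'cx': 281.14755128936747, 'cy': 212.33885359617983, 'k1': -0.13173104791878393, 'rvec': array([ 2.20674277, -0.57801036,  0.27092036]), 'tvec': array([-0.48966947,  0.25846263,  0.90105926])}
wrist {'fovy': 68.35806926154955, 'cx': 282.7130753949656, 'cy': 211.67803260645806, 'k1': -0.0033760087099872944, 'tool_from_camera': array([[-1.27263923e-03, -9.64384872e-01, -2.64499903e-01,
         6.72779995e-02],
       [ 9.99999167e-01, -1.17086306e-03, -5.42440842e-04,
        -1.05147868e-03],
       [ 2.13428577e-04, -2.64500373e-01,  9.64385559e-01,
        -1.46942248e-01],
       [ 0.00000000e+00,  0.00000000e+00,  0.00000000e+00,
         1.00000000e+00]])}
```

View pics/scene0.png

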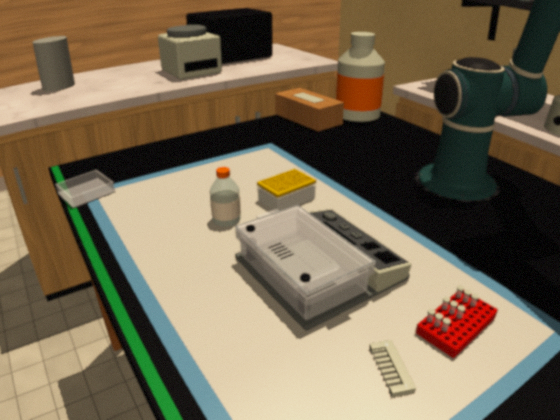

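View pics/side0.png

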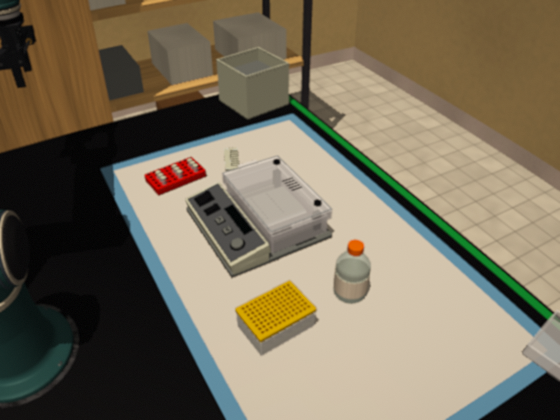

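View pics/wrist0.png

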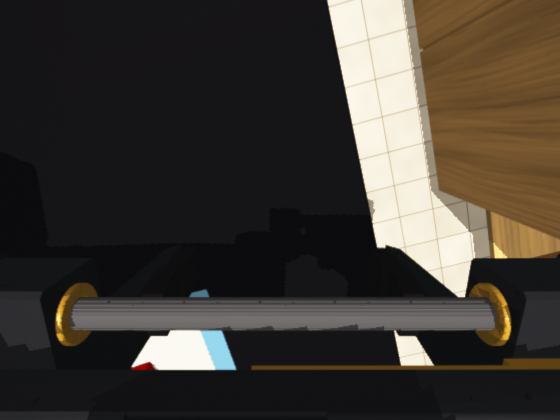

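The scene view shows the sockets at (250,229) right and (305,277) left. The side view shows them at (318,203) and (277,162), with the start key at (237,243). I'll zoom in for accurate pixels.

```bash
python3 - <<'E'
import cv2,numpy as np
a=cv2.imread('pics/scene0.png')[195:315,230:415];b=cv2.imread('pics/side0.png')[150:275,180:335]
cv2.imwrite('pics/a.png',cv2.resize(a,None,fx=4.3,fy=4.3,interpolation=2))
b=cv2.resize(b,None,fx=4.7,fy=4.7,interpolation=2);b=np.clip(b.astype(float)*1.6,0,255)
cv2.imwrite('pics/b.png',b);print(b.shape)
E
```

```text
(588, 728, 3)[ WARN:0@0.118] global loadsave.cpp:1063 imwrite_ Unsupported depth image for selected encoder is fallbacked to CV_8U.
```

View pics/a.png

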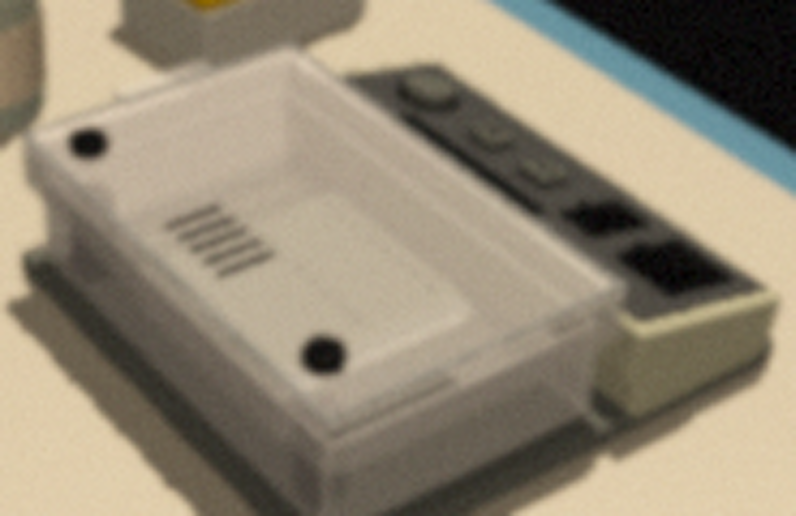

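View pics/b.png

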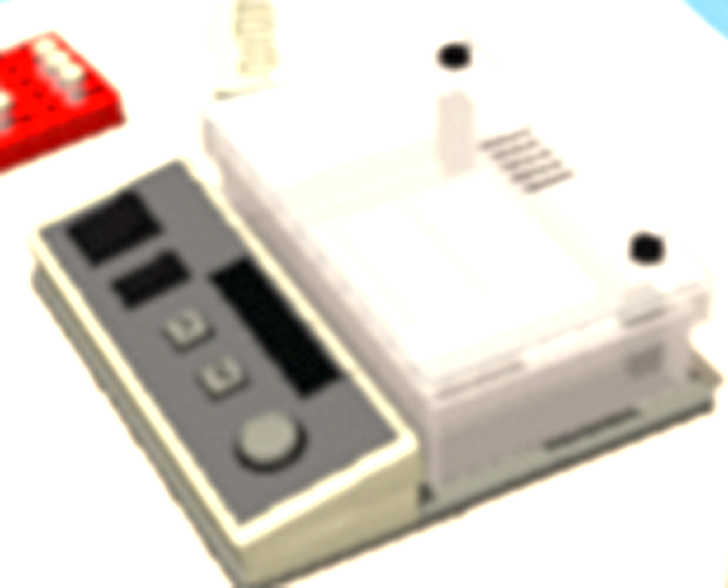

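```bash
cat >h.py <<'E'
import cv2,numpy as np
from workcell import r,cams
def K(d):
    f=210/np.tan(np.radians(d['fovy'])/2);return np.array([[f,0,d['cx']],[0,f,d['cy']],[0,0,1]])
def ext(d,s=None):
    if 'rvec' in d: return np.c_[cv2.Rodrigues(d['rvec'])[0],d['tvec']]
    T=np.eye(4);T[:3,:3]=s['orientation'];T[:3,3]=s['ee_pos'];return np.linalg.inv(T@d['tool_from_camera'])[:3]
def und(p,d): return cv2.undistortPoints(np.array(p,float).reshape(-1,1,2),K(d),np.array([d['k1'],0,0,0])).reshape(-1,2)
def plane(p,d,z,s=None):
    P=ext(d,s);n=und(p,d);R=P[:,:3];c=-R.T@P[:,3];v=np.c_[n,np.ones(len(n))]@R
    return c+v*((z-c[2])/v[:,2])[:,None]
def tri(p1,d1,p2,d2):
    X=cv2.triangulatePoints(ext(d1),ext(d2),und(p1,d1).T,und(p2,d2).T);return (X[:3]/X[3]).T
E
python3 - <<'E'
from h import *
d1=cams.get_image('scene');d2=cams.get_image('side')
def blob(d,box):
    x0,y0,x1,y1=box;g=d['img'][y0:y1,x0:x1].max(2)<70;n,l,st,c=cv2.connectedComponentsWithStats(g.astype(np.uint8));
    i=1+st[1:,4].argmax();return c[i]+[x0,y0],st[i]
print([blob(d1,b) for b in[(243,222,258,236),(296,268,314,286)]],[blob(d2,b) for b in[(310,196,326,210),(270,155,284,169)]])
a=np.array([[88,143],[324,355],[430,84],[490,131],[543,170],[605,216],[678,265]])/4.3+[229.6,194.6]
b=np.array([[647,248],[455,55],[270,437],[223,373],[188,327],[150,279],[113,228]])/4.7+[179.6,149.6]
X=tri(a,d1,b,d2);np.set_printoptions(precision=4,suppress=True);print(X)
u=np.array([-85,-36,2,45,90])/1e3
A=np.c_[np.ones(5),u];c,res,*_=np.linalg.lstsq(A,X[2:],rcond=None);print(c,np.linalg.norm(c[1]),X[2:]-A@c)
yd=c[1,:2]/np.linalg.norm(c[1,:2]);xd=np.array([yd[1],-yd[0]]);print('yaw',np.degrees(np.arctan2(xd[1],xd[0])),'origin',c[0,:2]+.088*xd)
print('sock dir',np.degrees(np.arctan2(*( (X[1]-X[0])[:2]*[-1,1]))),np.linalg.norm(X[1]-X[0]))
o=c[0,:2]+.088*xd
for p in X: print((p[:2]-o)@xd,(p[:2]-o)@yd,p[2])
print('side plane z=.0555',plane(b[2:5],d2,.0545),'scene',plane(a[2:5],d1,.0545))
E
```

```text
[(array([250., 228.]), array([ 4,  4,  7,  5, 31], dtype=int32)), (array([304.85185185, 277.24074074]), array([ 5,  6,  9,  8, 54], dtype=int32))] [(array([317.36666667, 202.63333333]), array([ 5,  4,  6,  6, 30], dtype=int32)), (array([276.25, 161.6 ]), array([ 4,  5,  6,  4, 20], dtype=int32))]
[[0.6581 0.0121 0.0866]
 [0.6568 0.1917 0.0871]
 [0.4656 0.0146 0.0547]
 [0.4663 0.0638 0.0535]
 [0.4659 0.1024 0.0521]
 [0.4652 0.1451 0.0505]
 [0.4645 0.191  0.0504]]
[[ 0.4655  0.1002  0.0523]
 [-0.0073  1.007  -0.0266]] 1.0074211314309245 [[-0.0006  0.0001  0.0001]
 [ 0.0005 -0.0001  0.0002]
 [ 0.0004  0.0002 -0.0001]
 [ 0.     -0.0004 -0.0006]
 [-0.0004  0.0002  0.0005]]
yaw 0.41270248175338153 origin [0.5535 0.1008]
sock dir 0.43706679225636685 0.17966061731074237
0.10398109468286673 -0.08945748748349612 0.0866224904210621
0.10390469657454622 0.09020238449066278 0.08713432832011735
-0.08857316134963038 -0.08552349185249458 0.054691906050269114
-0.08750589888438336 -0.0363703031458008 0.0534522923921839
-0.08757165800703288 0.0022148234905401618 0.05214863978050493
-0.08799216888363123 0.04494868108870255 0.05050271425851048
-0.08835711287532155 0.09084340991181127 0.0504152476900423
side plane z=.0555 [[0.466  0.0145 0.0545]
 [0.4657 0.0629 0.0545]
 [0.4649 0.0998 0.0545]] scene [[0.4649 0.0145 0.0545]
 [0.4677 0.065  0.0545]
 [0.4685 0.1049 0.0545]]
```

```bash
cat >>h.py <<'E'
from scipy.spatial.transform import Rotation as Ro
yaw=np.radians(.42);O=np.array([.5535,.1008,0])
Rz=Ro.from_euler('z',yaw).as_matrix()
def U(x,y,z): return O+Rz@[x,y,z]
def down(t): # tool z tilted t rad toward +x of unit, tool x toward the robot
    z=np.array([np.sin(t),0,-np.cos(t)]);y=np.array([0,1,0.]);return Rz@np.c_[np.cross(y,z),y,z]
def go(p,t):
    s=r.sense();R=s['orientation'];d=R.T@(p-s['ee_pos'])/.2;w=Ro.from_matrix(R.T@down(t)).as_rotvec()/np.pi
    print('t',s['clock'],'tcp',s['ee_pos'].round(4),'F',s['wrist_force'].round(1),'shift',d.round(4),'turn',w.round(4))
E
python3 - <<'E'
from h import *
go(U(.045,0,.13),0)
d=cams.get_image('side');print(plane([[356,248],[351,290]],d,.125),plane([[351,295]],d,0.))
E
```

```text
t 0.25 tcp [0.1753 0.6515 0.2381] F [0.5 0.2 0.1] shift [-2.7584 -2.1071  0.5425] turn [-0.0003 -0.0001 -0.086 ]
[[ 0.62092275 -0.17539186  0.125     ]
 [ 0.55365757 -0.25479762  0.125     ]] [[ 0.61993079 -0.18054277  0.        ]]
```

```bash
python3 -m inch '[[[-1,-0.9,-0.7,0,0,0,-0.086],[-1,-0.9,-0.7,0,0,0,-0.086],[-1,-0.9,-0.7,0,0,0,-0.086],[-1,-0.9,-0.7,0,0,0,-0.086],[-1,-0.9,-0.7,0,0,0,-0.086],[-1,-0.9,-0.7,0,0,0,-0.086],[-1,-0.9,-0.7,0,0,0,-0.086]]]' 30; python3 -c "
from h import *
go(U(.045,0,.13),0)"
```

```text
clock: 1.0
ee_pos: [0.3131, 0.4697, 0.239]
orientation: [[-1.0, -0.006, -0.0], [-0.006, 1.0, 0.001], [0.0, 0.001, -1.0]]
wrist_force: [-0.4, 0.4, -0.3]
opening: 0.0345
grasp_force: 0.0
t 1.0 tcp [0.3131 0.4697 0.239 ] F [-0.4  0.4 -0.3] shift [-1.4166 -1.8514  0.543 ] turn [ 0.0003 -0.     -0.0006]
```

```bash
python3 -m inch '[[[-1,-0.75,-0.98,0,0,0,0],[-1,-0.75,-0.98,0,0,0,0],[-1,-0.75,-0.98,0,0,0,0],[-1,-0.75,-0.98,0,0,0,0],[-1,-0.75,-0.98,0,0,0,0],[-1,-0.75,-0.98,0,0,0,0],[-1,-0.75,-0.98,0,0,0,0]]]'; python3 -c "
from h import *
go(U(.045,0,.13),0)"
```

```text
clock: 1.7
ee_pos: [0.4644, 0.2756, 0.2386]
orientation: [[-1.0, -0.006, -0.001], [-0.006, 1.0, 0.001], [0.001, 0.001, -1.0]]
wrist_force: [0.3, 0.6, -0.7]
opening: 0.0005
grasp_force: 0.0
t 1.7 tcp [0.4644 0.2756 0.2386] F [ 0.3  0.6 -0.7] shift [-0.6654 -0.8769  0.542 ] turn [ 0.0003 -0.0002 -0.0004]
```

```bash
python3 -m inch '[[[-1,-0.67,-0.88,0.2,0,0,0],[-1,-0.67,-0.88,0.2,0,0,0],[-1,-0.67,-0.88,0.3,0,0,0],[-1,-0.67,-0.88,0.4,0,0,0],[-1,-0.67,-0.88,0.54,0,0,0],[-1,-0.67,-0.88,0.54,0,0,0],[-1,-0.67,-0.88,0.54,0,0,0],[-1,-0.67,-0.88,0.54,0,0,0]]]'; python3 -c "
from h import *
go(U(.045,0,.0675),0)
for n in ['wrist','side']: cv2.imwrite('pics/%s1.png'%n,cams.get_image(n)['img'][:,:,::-1])
a=cv2.imread('pics/wrist1.png');b=cv2.imread('pics/side1.png')[80:290,100:380]
cv2.imwrite('pics/m1.png',np.hstack([cv2.resize(a,(400,300)),cv2.resize(b,(400,300))]))"
```

```text
clock: 2.5
ee_pos: [0.5995, 0.1023, 0.1317]
orientation: [[-1.0, -0.01, 0.001], [-0.01, 1.0, 0.001], [-0.001, 0.001, -1.0]]
wrist_force: [-0.4, -0.1, -0.8]
opening: 0.0004
grasp_force: 0.0
t 2.5 tcp [0.5995 0.1023 0.1317] F [-0.4 -0.1 -0.8] shift [ 0.0054 -0.0063  0.3212] turn [0.0003 0.0002 0.0007]
```

View pics/m1.png

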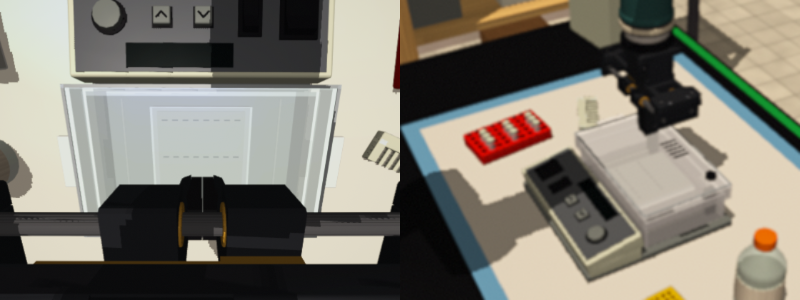

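The fingers stand over the lid's centre, and the console is in view in the wrist image (start key at about (150,20), full resolution). I'll lower in small rows.

```bash
python3 - <<'E'
from h import *
s=r.sense();d=cams.get_image('wrist');p=plane([[150,20]],d,.0547,s);print('start',p,U(-.0885,-.085,.0547))
E
python3 -m inch '[[[-1,0.0,0,0.15,0,0,0],[-1,0,0,0.22,0,0,0],[-1,0,0,0.24,0,0,0],[-1,0,0,0.26,0,0,0],[-1,0,0,0.27,0,0,0],[-1,0,0,0.28,0,0,0],[-1,0,0,0.29,0,0,0],[-1,0,0,0.3,0,0,0]]]'
```

```text
start [[0.46705644 0.01418093 0.0547    ]] [0.46562545 0.01515355 0.0547    ]
clock: 3.45
ee_pos: [0.5984, 0.1006, 0.0723]
orientation: [[-1.0, -0.007, -0.002], [-0.007, 1.0, 0.001], [0.002, 0.001, -1.0]]
wrist_force: [-6.1, 1.2, 8.2]
opening: 0.0003
grasp_force: 3.9
```

```bash
python3 -m inch '[[[-1,0,0,0.01,0,0,0],[-1,0,0,0.02,0,0,0],[-1,0,0,0.024,0,0,0],[-1,0,0,0.028,0,0,0]]]'
```

```text
clock: 3.85
ee_pos: [0.5984, 0.1006, 0.0679]
orientation: [[-1.0, -0.007, -0.003], [-0.007, 1.0, 0.0], [0.003, 0.0, -1.0]]
wrist_force: [-10.5, 0.7, 18.5]
opening: 0.0005
grasp_force: 9.1
```

```bash
python3 -m inch '[[[-1,0,0,0.004,0,0,0],[-1,0,0,0.008,0,0,0],[-1,0,0,0.008,0,0,0]]]'
```

```text
clock: 4.15
ee_pos: [0.5985, 0.1005, 0.0679]
orientation: [[-1.0, -0.008, -0.003], [-0.008, 1.0, 0.0], [0.003, 0.0, -1.0]]
wrist_force: [-12.7, -0.5, 22.7]
opening: 0.0005
grasp_force: 11.3
```

```bash
python3 -m inch '[[[-1,0,0,-0.1,0,0,0],[-1,0,0,-0.3,0,0,0],[-1,0,0,-0.3,0,0,0],[-1,0,0,-0.3,0,0,0]]]'; cat >>h.py <<'E'
def ctl(y,a,h): # a along slope from row, h normal height over panel (m)
    c,s=np.cos(.2),np.sin(.2);return U(-.088+a*c-h*s,y,.0475+a*s+h*c)
E
python3 - <<'E'
from h import *
go(ctl(.045,.013,.035),.2)
d=cams.get_image('scene');d2=cams.get_image('side');cv2.imwrite('pics/c.png',np.hstack([cv2.resize(x,(400,300)) for x in (d['img'][190:310,230:390,::-1],d2['img'][140:260,180:340,::-1])]))
E
```

```text
clock: 4.55
ee_pos: [0.601, 0.1003, 0.1259]
orientation: [[-1.0, -0.008, 0.004], [-0.008, 1.0, 0.001], [-0.004, 0.001, -1.0]]
wrist_force: [-0.2, 0.3, 0.5]
opening: 0.0006
grasp_force: 0.0
t 4.55 tcp [0.601  0.1003 0.1259] F [-0.2  0.3  0.5] shift [0.6496 0.2293 0.2051] turn [ 0.0002 -0.0623  0.0001]
```

View pics/c.png

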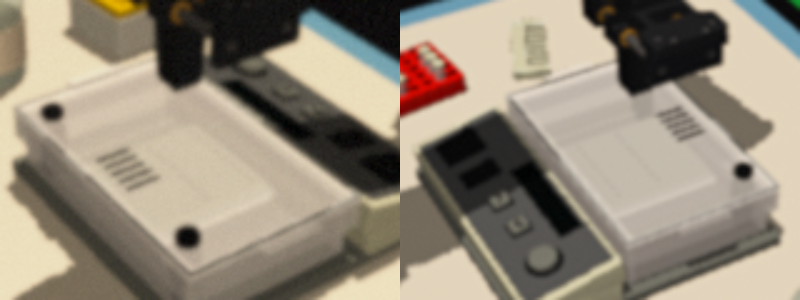

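The lid is down: the right socket in the side view went from row 203 to about 208. Moving to the narrow rocker.

```bash
python3 -m inch '[[[-1,0.25,0.1,0,0,-0.03,0],[-1,0.5,0.23,0,0,-0.062,0],[-1,0.65,0.23,0.05,0,-0.062,0],[-1,0.65,0.23,0.205,0,-0.062,0],[-1,0.65,0.23,0.205,0,-0.062,0],[-1,0.65,0.23,0.205,0,-0.062,0]]]'; python3 -c "
from h import *
go(ctl(.045,.013,.005),.2)
d=cams.get_image('wrist');cv2.imwrite('pics/w2.png',d['img'][:,:,::-1])"
```

```text
clock: 5.25
ee_pos: [0.4684, 0.1447, 0.0816]
orientation: [[-0.982, -0.007, 0.191], [-0.008, 1.0, 0.001], [-0.191, -0.001, -0.982]]
wrist_force: [0.2, 0.2, 0.7]
opening: 0.0004
grasp_force: 0.0
t 5.25 tcp [0.4684 0.1447 0.0816] F [0.2 0.2 0.7] shift [-0.0163  0.0023  0.1386] turn [-0.0003 -0.0025  0.0001]
```

View pics/w2.png

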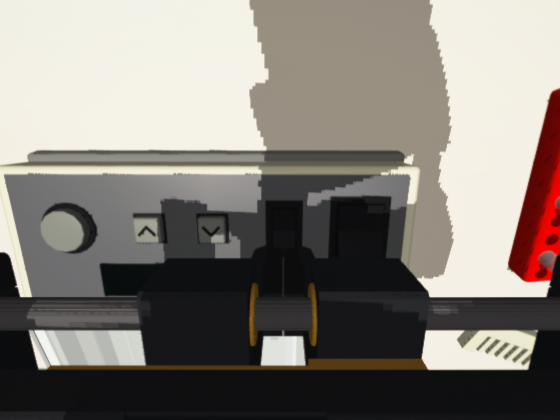

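The fingers line up in y with the narrow rocker (columns 265–300). Pressing.

```bash
python3 -m inch '[[[-1,-0.016,0.002,0.06,0,-0.002,0],[-1,-0.016,0.002,0.1,0,-0.002,0],[-1,-0.016,0.002,0.108,0,-0.002,0],[-1,-0.016,0.002,0.116,0,-0.002,0],[-1,-0.016,0.002,0.122,0,-0.002,0],[-1,-0.016,0.002,0.128,0,-0.002,0]]]'; python3 -c "
from h import *
go(ctl(.045,.013,.005),.2)"
```

```text
clock: 5.9
ee_pos: [0.4785, 0.1455, 0.059]
orientation: [[-0.979, -0.008, 0.202], [-0.007, 1.0, 0.002], [-0.202, 0.0, -0.979]]
wrist_force: [1.2, -1.4, 3.7]
opening: 0.0008
grasp_force: 1.7
t 5.9 tcp [0.4785 0.1455 0.059 ] F [ 1.2 -1.4  3.7] shift [ 0.0119 -0.0012  0.0181] turn [0.     0.0011 0.0001]
```

```bash
python3 -m inch '[[[-1,0.006,0,0.006,0,0,0],[-1,0.01,0,0.012,0,0,0],[-1,0.012,0,0.017,0,0,0],[-1,0.012,0,0.021,0,0,0]]]'; python3 -c "
from h import *
go(ctl(.045,.013,.005),.2)"
```

```text
clock: 6.3
ee_pos: [0.4753, 0.1455, 0.0543]
orientation: [[-0.98, -0.007, 0.199], [-0.007, 1.0, 0.001], [-0.199, -0.0, -0.98]]
wrist_force: [-10.8, -2.2, 21.5]
opening: 0.0004
grasp_force: 11.6
t 6.3 tcp [0.4753 0.1455 0.0543] F [-10.8  -2.2  21.5] shift [-0.0084 -0.0012 -0.0017] turn [-0.0001 -0.0001 -0.    ]
```

It reached the stop at the "down" height. Retreating and moving to the wide rocker.

```bash
python3 -m inch '[[[-1,0,0,-0.15,0,0,0],[-1,0,0,-0.15,0,0,0],[-1,0,0.225,-0.15,0,0,0],[-1,0,0.225,-0.15,0,0,0],[-1,0,0.225,-0.15,0,0,0]]]'; python3 -c "
from h import *
go(ctl(.090,.014,.005),.2)
d=cams.get_image('wrist');cv2.imwrite('pics/w3.png',d['img'][140:300,200:500,::-1])"
```

```text
clock: 6.8
ee_pos: [0.4686, 0.1909, 0.0819]
orientation: [[-0.98, -0.01, 0.198], [-0.01, 1.0, 0.001], [-0.198, -0.001, -0.98]]
wrist_force: [-0.7, -0.4, -0.3]
opening: 0.0003
grasp_force: 0.0
t 6.8 tcp [0.4686 0.1909 0.0819] F [-0.7 -0.4 -0.3] shift [-0.0176 -0.0035  0.1396] turn [-0.0001 -0.0002  0.0008]
```

View pics/w3.png

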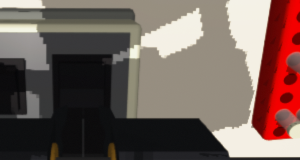

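The fingers line up with the wide rocker (crop columns 55–113). Pressing.

```bash
python3 -m inch '[[[-1,-0.016,-0.003,0.06,0,0,0],[-1,-0.012,-0.003,0.1,0,0,0],[-1,-0.01,-0.003,0.108,0,0,0],[-1,-0.01,-0.003,0.116,0,0,0],[-1,-0.01,-0.003,0.122,0,0,0],[-1,-0.01,-0.003,0.128,0,0,0],[-1,-0.01,-0.003,0.134,0,0,0]]]'; python3 -c "
from h import *
go(ctl(.090,.014,.005),.2)"
```

```text
clock: 7.55
ee_pos: [0.4765, 0.1899, 0.0567]
orientation: [[-0.98, -0.007, 0.199], [-0.007, 1.0, 0.002], [-0.199, 0.0, -0.98]]
wrist_force: [0.8, 0.5, -1.1]
opening: 0.0008
grasp_force: 0.0
t 7.55 tcp [0.4765 0.1899 0.0567] F [ 0.8  0.5 -1.1] shift [-0.0036  0.0016  0.0087] turn [ 0.0001  0.0002 -0.0001]
```

```bash
python3 -m inch '[[[-1,0,0,0.004,0,0,0],[-1,0,0,0.008,0,0,0],[-1,0,0,0.012,0,0,0]]]';  python3 -m inch '[[[-1,0,0,-0.15,0,0,0],[-1,0,0,-0.2,0,0,0],[-1,0,-0.3,-0.2,0,0,0],[-1,0,-0.6,-0.2,0,0,0],[-1,0,-0.875,-0.2,0,0,0],[-1,0,-0.875,-0.2,0,0,0],[-1,0,-0.875,-0.2,0,0,0],[-1,0,-0.875,-0.2,0,0,0]]]'; python3 -c "
from h import *
go(ctl(-.085,0,.008),.2)
s=r.sense();d=cams.get_image('wrist');cv2.imwrite('pics/w4.png',d['img'][:,:,::-1])
d2=cams.get_image('side');cv2.imwrite('pics/s4.png',np.hstack([cv2.resize(d['img'][120:300,200:,::-1],(400,300)),cv2.resize(d2['img'][170:270,180:300,::-1],(400,300))]))"
```

```text
clock: 7.85
ee_pos: [0.4768, 0.1899, 0.0548]
orientation: [[-0.98, -0.007, 0.199], [-0.007, 1.0, 0.001], [-0.199, -0.0, -0.98]]
wrist_force: [-6.0, -0.7, 12.6]
opening: 0.0007
grasp_force: 6.7
clock: 8.65
ee_pos: [0.4707, 0.0146, 0.0938]
orientation: [[-0.98, -0.005, 0.2], [-0.005, 1.0, 0.001], [-0.2, 0.0, -0.98]]
wrist_force: [0.3, -0.3, -0.4]
opening: 0.0007
grasp_force: 0.0
t 8.65 tcp [0.4707 0.0146 0.0938] F [ 0.3 -0.3 -0.4] shift [0.0685 0.003  0.1823] turn [-0.      0.0005 -0.0007]
```

View pics/s4.png

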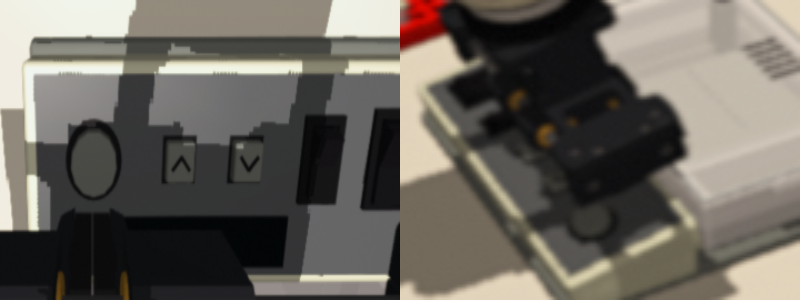

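Both rockers' far halves ended at about 4.7 mm above the panel, which is the down height. The arrow keys are untouched, and the fingers are behind the start key. Pressing it square to the panel.

```bash
python3 -m inch '[[[-1,0.0685,0.003,0,0,0,0],[-1,0.0685,0.003,0.08,0,0,0],[-1,0.0685,0.003,0.15,0,0,0],[-1,0.0685,0.003,0.175,0,0,0],[-1,0.0685,0.003,0.183,0,0,0],[-1,0.0685,0.003,0.19,0,0,0],[-1,0.0685,0.003,0.197,0,0,0],[-1,0.0685,0.003,0.201,0,0,0]]]'; python3 -c "
from h import *
go(ctl(-.085,0,.004),.2)"
```

```text
clock: 9.55
ee_pos: [0.465, 0.0156, 0.052]
orientation: [[-0.98, -0.007, 0.2], [-0.007, 1.0, 0.002], [-0.2, 0.0, -0.98]]
wrist_force: [-4.1, 2.0, 3.1]
opening: 0.0005
grasp_force: 2.3
t 9.55 tcp [0.465  0.0156 0.052 ] F [-4.1  2.   3.1] shift [-0.001  -0.0025  0.0029] turn [0.0001 0.0003 0.    ]
```

```bash
python3 -m inch '[[[-1,0,0,0.004,0,0,0],[-1,0,0,0.008,0,0,0],[-1,0,0,0.012,0,0,0],[-1,0,0,0.012,0,0,0]]]'; python3 -c "
from h import *
go(ctl(-.085,0,.004),.2)"
```

```text
clock: 9.95
ee_pos: [0.4653, 0.0156, 0.0513]
orientation: [[-0.98, -0.007, 0.198], [-0.007, 1.0, 0.002], [-0.198, 0.0, -0.98]]
wrist_force: [-15.7, 3.1, 25.5]
opening: 0.0004
grasp_force: 14.3
t 9.95 tcp [0.4653 0.0156 0.0513] F [-15.7   3.1  25.5] shift [-0.0001 -0.0023 -0.0006] turn [ 0.0001 -0.0001 -0.0001]
```

```bash
python3 -m inch '[[[-1,0,0,-0.1,0,0,0],[-1,0,0,-0.3,0,0,0],[-1,0,0,-0.6,0,0,0],[-1,0,-0.3,-0.8,0,0,0],[-1,0,-0.3,-0.8,0,0,0],[-1,0,-0.3,-0.8,0,0,0]]]'; python3 - <<'E'
from h import *
old={n:cv2.imread(f'pics/{n}0.png').max(2).astype(int) for n in('scene','side')}
for n in old:
    d=cams.get_image(n);g=d['img'].max(2).astype(int);P=ext(d)
    for nm,y,L in(('sel',.045,.013),('mains',.09,.0155)):
        q=lambda a,h:cv2.projectPoints(ctl(y,a,h)[None],cv2.Rodrigues(P[:,:3].copy())[0],P[:,3],K(d),np.array([d['k1'],0,0,0]))[0][0,0]
        for nmm,a in(('near',-L),('far',L)):
            t=[]
            for h in(.002,.004,.006,.008,.010,.012):
                x,yy=q(a,h).round().astype(int);t.append((int(old[n][yy,x]),int(g[yy,x])))
            print(n,nm,nmm,t)
E
```

```text
clock: 10.55
ee_pos: [0.437, -0.0474, 0.2108]
orientation: [[-0.978, -0.004, 0.209], [-0.005, 1.0, -0.002], [-0.209, -0.003, -0.978]]
wrist_force: [0.2, 0.1, 0.4]
opening: 0.0002
grasp_force: 0.0
scene sel near [(23, 17), (41, 34), (79, 61), (79, 61), (100, 83), (135, 95)]
scene sel far [(13, 13), (15, 20), (13, 17), (16, 19), (28, 32), (52, 59)]
scene mains near [(28, 27), (42, 30), (90, 62), (127, 95), (127, 95), (174, 111)]
scene mains far [(10, 16), (13, 13), (13, 14), (16, 18), (4, 17), (19, 21)]
side sel near [(17, 19), (11, 13), (11, 13), (13, 11), (17, 18), (36, 38)]
side sel far [(10, 17), (11, 17), (13, 19), (13, 19), (25, 34), (24, 41)]
side mains near [(11, 15), (13, 16), (12, 14), (12, 14), (12, 12), (11, 12)]
side mains far [(14, 19), (14, 19), (15, 17), (15, 17), (17, 17), (15, 17)]
```

```bash
python3 -c "
from workcell import r
print(r.hand_in())"
```

```text
the job is handed in; nothing more can be done
None
```

The job is handed in after about 10.6 s on the robot's clock: the lid, narrow rocker, wide rocker and start key were each pushed to a solid stop in that order, and the key was released. Contact heights and forces showed both rockers tipping, but a last check in the camera images was inconclusive.

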